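# Seat the proud square post of the gluing jig

## Task

One of the three square aluminium posts on the plywood gluing jig was not seated: it stands skewed and proud on its pocket, taller than the other two. Grip it from above, press it down lightly on the board and, still pressing and without lifting it, turn it in small steps until it drops fully into its square pocket; then let go of it. Leave the other two posts seated as they are.

Things in the scene. Friction and masses are not known exactly. Their poses are not given: they have to be found in the camera images.
- jig: fixed plywood board 220 x 420 x 24 mm, origin at the centre of its underside, z up. Three square pockets, 46 mm wide, 14 mm deep, square with the board, at x = +30, y = -120, 0, +120 mm; from each rises a 16 mm pin to 90 mm above the bench. A post fits a pocket in any of four quarter turns, within about 7 degrees of square. Low scraps lie on the -x strip
- post_a_mid (a point): unseated aluminium square post, 40 x 40 x 90 mm, 0.3 kg, upright and loose on any of the three pins (18 mm hole down its middle). It rests on the board's top, foot 24 mm above the bench, 28 to 45 degrees off square either way; seated it is 14 mm lower. Point: on its axis, 45 mm above its foot; z up, x and y square to its faces
- post_b_mid (a point): seated post, same shape, square with the board, foot 10 mm above the bench. Point: on its axis, 45 mm above its foot; z up, x and y square to its faces
- post_c_mid (a point): the other seated post, likewise
Mind the look-alikes: they are no part of the job. What is shaped like the part that bears post_a_mid but blue is not meant.

How it is judged:
On the way, in this order (a step that is already met when the one before it is completed fails the run):
1. the unseated post is held in the fingers and pressed on the board (over 5 N) while it still stands proud (contact force between the fingers and post_a above 2 N and contact force between post_a and jig above 5 N and z of post_a_mid in the frame of jig above 0.064 m), for 0.1 s.
2. it has dropped into its pocket (z of post_a_mid in the frame of jig between 0.05 and 0.06 m and angle between post_a_mid's own z axis and vertical below 0.12 rad), for 0.2 s.
At the end, for the whole second after the job is handed in: All three posts stand upright (within 7 degrees) with their feet on the floors of their pockets (within 5 mm), the one that stood proud in the pocket it started on, at rest and released (all of step 2 and z of post_b_mid in the frame of jig between 0.05 and 0.06 m and angle between each of post_b_mid, post_c_mid's own z axis and vertical below 0.12 rad and z of post_c_mid in the frame of jig between 0.05 and 0.06 m and distance of post_a_mid from where it was at the start of the episode below 0.025 m and linear speed of post_a below 0.02 m/s); the robot touches nothing.
It fails at once if the unseated post is lifted more than 16 mm above where it rests at the start (z of post_a_mid in the frame of jig above 0.085 m).
It fails at once if one of the seated posts comes out of its pocket or is shifted by more than 10 mm (distance of any of post_b_mid, post_c_mid from where it was at the start of the episode above 0.01 m).
It also fails if it takes over 40 s, if anything falls off the work surface, if the arm or the gripper's body presses on something with over 40 N, if the wrist force passes 120 N, or if a joint passes its speed limit or range.

## Robot

A 6-joint arm with a two-finger parallel gripper is mounted at the origin on the work surface. World frame = base frame: x ahead of the robot, y to its left, z up, the work surface at z = 0. Lengths are in m, angles in rad, forces in N, time in s.
With the tool pointing down it reaches from about 0.3 to 0.875 m from the base axis. Payload 6.4 kg.
Tool frame: the origin (TCP) lies between the finger pads; the fingertips stand ctrl.tip_extent ahead of it and the grasp point (between the pads) is the TCP (ctrl.tip_extent is the distance from the TCP to the fingertips, in m); z points along the fingers, y is the line along which they close (so a half turn about z gives the same grasp; the last joint's range is limited). The gripper opens to 85 mm and grips with 20 to 120 N. Pads are 22 mm wide; open, the fingers measure 114 mm over their backs; the gripper's body (76 mm by 85 mm) begins 54 mm behind the grasp point. The pads swing forward as they close: fully open they stand 13 mm farther back than shut.
Start: joints at [0.944, 0.181, 1.607, -0, 1.354, -0.206], TCP at [0.235, 0.525, 0.25] pointing down, gripper open.
Joint ranges: [-2.99, 2.99], [-0.89, 2.07], [0.3, 2.58], [-1.14, 4.28], [0, 2.63], [-3.12, 3.12]. Speed limits (rad/s): [2.57, 2.57, 3.01, 3.14, 3.14, 3.14].

## Interface

Orientations are given as a unit quaternion [w, x, y, z].
In Python, from bench import ctrl gives the robot as it stands.
- The arm moves only by the tool send_rows, never from a script. Its arguments are lists of equal length, an entry for each row: "dr": the turn, a rotation vector about the tool's x, y, z in units of 6 degrees (1.0 is 6 degrees), a list of three; "xyz": the shift along the tool's x, y, z in cm, a list of three; "jaw": the opening in per cent of the stroke, from 0 (shut) to 100 (fully open). In form: {"dr": [[wx, wy, wz], ...], "xyz": [[dx, dy, dz], ...], "jaw": [jaw, ...]}. A call has exactly 8 rows; each row is the pose to reach, as a shift and turn from the pose commanded when the call began, along the tool's axes at that moment; what a row does not reach only later rows make up. A row lasts 1/8 s, in which the tool goes at most 62.5 mm and 10.7 degrees, less where a joint would pass 70% of its speed; a pose out of reach is approached as far as the arm can. A call with a gripper value outside its range is refused whole. The fingers move at their own pace and stop on an object; the grip force is fixed at half the most. Time passes only in rows, so rows that repeat a pose let the fingers close, or fill a call up. It gives the time, the measured TCP pose, the force, the opening and the grip force at its end, in the units of the state.
- ctrl.get_obs(): the state, without advancing time (a new reading comes with each control period).
- ctrl.camera(name): name is "side" or "top"; returns the picture (420x560x3 uint8, red, green, blue); there is no depth.
- ctrl.calibration(name): a dict with "camera_matrix" (3x3 intrinsics, pixels), "world_from_camera" (4x4, takes a point from camera to world coordinates). Camera axes: x right, y up, looking along -z (the intrinsics and any distortion apply to the point x, -y, -z); pixel columns grow to the right and rows downward; lengths in m; the calibration is good to about 2 mm. A picture is of the moment at which its call begins. calibration takes no time and is no camera call.
- ctrl.hand_in(): hands the job in; it is judged then, once.
The state is a dict: "time_s": time; "q": joint angles; "dq": joint speeds; "joint_efforts": joint torques, N m; "eef_pos": TCP position; "eef_rot": TCP orientation; "wrist_force": force on the tool from outside, world axes, zero at the start; "torque": the same for the moment, N m; "opening": opening from 0.0 (shut) to 1.0 (fully open); "grasp_force": force on a finger pad.
Only numpy, scipy, OpenCV 4.12 (cv2) and the standard library are available. Lean on these libraries where they do the work, as an engineer would, in place of code of your own. Each camera call takes 0.05 s, during which the arm holds its last target. There are 200 camera calls.

## Working session

There is one attempt and no reset: what is moved stays moved. The work goes in short steps, Python scripts to look and compute and a tool call to move; the robot and the scene stay as the last step left them, time stands still between calls to the robot, and variables do not carry over. Pictures are saved under pics/ and viewed, at most 10 in all, crops included, and the job is handed in when it is done.

Besides the shell and the picture viewer there is one more tool, called after "Call:" by a JSON object that holds its "method" and its "body", one argument or row to a line. send_rows: Moves the arm, as the interface text tells. Its arguments: {"type":"object","properties":{"dr":{"type":"array","items":{"type":"array","items":{"type":"number"}}},"xyz":{"type":"array","items":{"type":"array","items":{"type":"number"}}},"jaw":{"type":"array","items":{"type":"number"}}},"required":["dr","xyz","jaw"]}

```bash
mkdir -p pics; python3 - <<'E'
from bench import ctrl
import cv2,numpy as np
for n in("top","side"):
    im=ctrl.camera(n); cv2.imwrite(f"pics/{n}0.png",im[...,::-1]); np.save(f"{n}0.npy",im)
    c=ctrl.calibration(n); print(n,c["camera_matrix"],c["world_from_camera"].round(4) if hasattr(c["world_from_camera"],'round') else c["world_from_camera"],c.keys())
print(ctrl.tip_extent,ctrl.get_obs())
E
```

```text
top [[511.26218442   0.         277.77301361]
 [  0.         511.26218442 215.54876791]
 [  0.           0.           1.        ]] [[ 0.0015  0.9971 -0.0765  0.5613]
 [-1.      0.0013 -0.0025  0.0191]
 [-0.0024  0.0765  0.9971  0.7849]
 [ 0.      0.      0.      1.    ]] dict_keys(['camera_matrix', 'world_from_camera'])
side [[431.72549444   0.         278.28753823]
 [  0.         431.72549444 209.32662669]
 [  0.           0.           1.        ]] [[ 0.9969  0.0516 -0.0602  0.5775]
 [-0.0791  0.6025 -0.7942 -0.5423]
 [-0.0047  0.7965  0.6047  0.5146]
 [ 0.      0.      0.      1.    ]] dict_keys(['camera_matrix', 'world_from_camera'])
0.019 {'time_s': 0.1, 'q': array([ 9.43700958e-01,  1.81479769e-01,  1.60791476e+00, -2.79942161e-05,
        1.35378371e+00, -2.06292260e-01]), 'dq': array([ 0.0021641 , -0.00331889, -0.00123982, -0.00014212, -0.00044112,
       -0.00063834]), 'joint_efforts': array([ 6.67523800e-04, -4.45879912e+01, -3.52236342e+01, -2.60309416e-04,
        4.11046349e-03,  2.59363458e-05]), 'eef_pos': array([0.23459098, 0.52445621, 0.24946363]), 'eef_rot': array([-3.08377350e-04,  2.08849592e-01,  9.77947452e-01, -7.30486240e-04]), 'wrist_force': array([ 0.35691779, -0.10247283, -0.95853895]), 'torque': array([-0.04818171, -0.00717611,  0.0033327 ]), 'grasp_force': 0.0, 'opening': 0.9993632513292278}
```

View pics/top0.png

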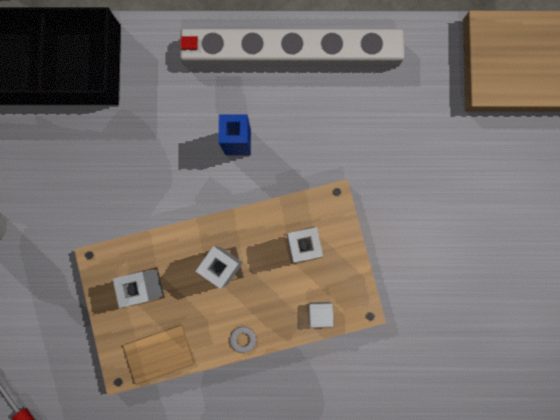

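View pics/side0.png

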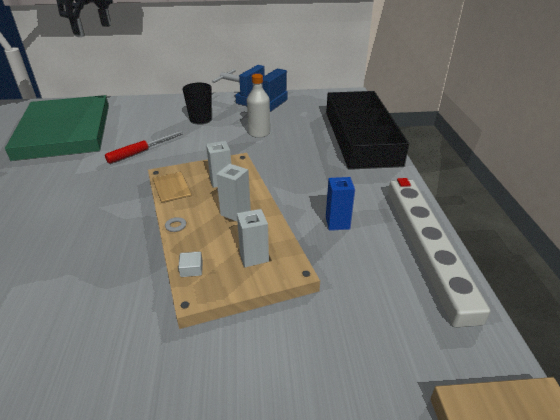

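The top view shows three grey posts on the board, at px (131,289), (218,267) and (304,245). The left and right ones are square with the board. The middle one is skewed, so it is the candidate. The blue post at (234,135) is off the board and is a look-alike, and the small cube at (320,315) is a scrap. I'll confirm with a crop and measure.

```bash
cat > h.py <<'E'
import numpy as np,cv2
from bench import ctrl
def ray(n,px,z):
    c=ctrl.calibration(n);K=np.array(c["camera_matrix"]);T=np.array(c["world_from_camera"])
    d=np.linalg.inv(K)@[px[0],px[1],1];d=T[:3,:3]@[d[0],-d[1],-d[2]]
    o=T[:3,3];return o+d*(z-o[2])/d[2]
def quad(im,cx,cy,thr=150,r=32):
    hsv=cv2.cvtColor(im,cv2.COLOR_RGB2HSV)
    m=((hsv[...,2]>thr)&(hsv[...,1]<50)).astype(np.uint8)
    w=np.zeros_like(m);cv2.circle(w,(cx,cy),r,1,-1);m&=w
    cs=cv2.findContours(m,cv2.RETR_EXTERNAL,cv2.CHAIN_APPROX_NONE)[0]
    return max(cs,key=cv2.contourArea)
E
python3 - <<'E'
from h import *
im=np.load("top0.npy"); big=cv2.resize(im[200:330,90:340],None,fx=3.2,fy=3.2,interpolation=cv2.INTER_CUBIC)
for (cx,cy),z in zip([(131,289),(218,267),(304,245)],[.1,.114,.1]):
    print(im[cy-12:cy+13:4,cx-16:cx+33:4].max(2))
    c=quad(im,cx,cy); P=np.array([ray("top",p[0],z)[:2] for p in c],np.float32)
    r=cv2.minAreaRect(P*1000); print(r)
    b=(cv2.boxPoints(cv2.minAreaRect(c))-[90,200])*3.2
    cv2.polylines(big,[b.astype(int)],True,(255,0,0),1)
cv2.imwrite("pics/crop1.png",big[...,::-1])
E
```

```text
[[141 152 153 156 157 155 157 131 104  98 102  71  96]
 [155 155 157 155 139  99 153 156 104 103 103  58  90]
 [154 155 105  95  46  32 157 165  98 104 103  77  84]
 [133 156 127  67  49  33 162 166 107 102 102 105  93]
 [111 154 147  78  47  30 138 167 120 102 101 101  88]
 [ 91 154 152 116 139 162 166 165 148  98  99  89  82]
 [ 88 153 153 151 164 165 165 158 128 118 135 143 140]]
((515.532958984375, 216.69378662109375), (39.248626708984375, 37.74081039428711), 14.0590181350708)
[[ 88 111 172 168 171 173 143  95  85 132 164 142 109]
 [103 171 172 102 120 173 169 169  95 109 158 162 110]
 [167 173 151  43  30  55 166 172 174 114 131 156 109]
 [173 171  70  34  28  33 135 170 166  91 146 152 110]
 [177 169 133  55  30  84 172 171  97  73 118 135 104]
 [153 171 173 157  64 170 171 123 114  74  93 144 141]
 [103 125 171 169 169 172 162  93 117 127 144 145 146]]
((545.4459228515625, 100.94608306884766), (39.45481872558594, 39.22348403930664), 55.25541305541992)
[[151 178 172 172 167 167 165 168 168 169 174 172 168]
 [123 178 174 164 130  93 160 171 159 169 167 163 166]
 [ 85 173 167  49  50  56 141 170 154 151 160 160 164]
 [ 75 175 173  43  56  46 106 166 163 153 156 171 170]
 [ 82 173 175  48  49  51  85 170 167 153 147 146 161]
 [ 81 157 174 153 169 174 173 169 173 149 150 150 153]
 [100 112 174 173 173 176 167 147 128 152 155 157 152]]
((575.4309692382812, -15.857643127441406), (39.95344924926758, 39.60112380981445), 12.014410972595215)
```

View pics/crop1.png

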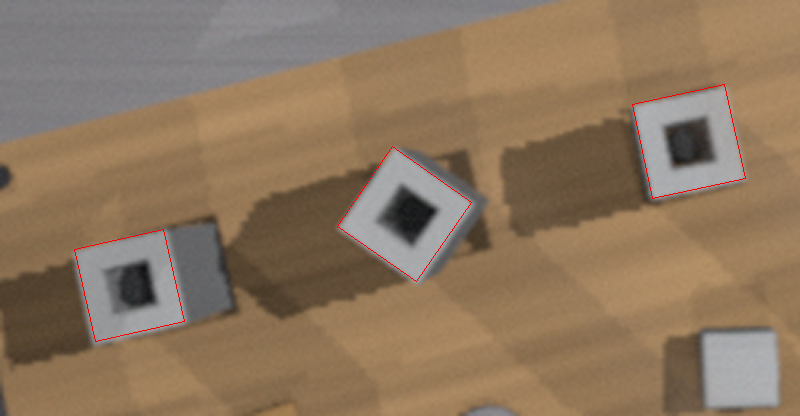

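The crop confirms it. The middle post at top px (218,267) is skewed, while the outer two at (131,289) and (304,245) are square. The outer two are 240.1 mm apart, as they should be, which puts the jig yaw at 14.45°. Post A is at (0.5454, 0.1009), 40.8° CCW of square. I'll grip it with the tool y axis at 55.3° and turn it +40.8° about tool z.

Call:
{"method": "send_rows", "body": {
  "dr": [
    [0,0,0.2],
    [0,0,0.4],
    [0,0,0.6],
    [0,0,0.8],
    [0,0,1.0],
    [0,0,1.2],
    [0,0,1.5],
    [0,0,1.77]
  ],
  "xyz": [
    [-3,-1.7,0],
    [-7,-4,0],
    [-11,-6.25,0],
    [-15,-8.5,0],
    [-19,-10.8,0],
    [-23,-13,0],
    [-27,-15.3,0],
    [-31,-17.6,0]
  ],
  "jaw": [100,100,100,100,100,100,100,100]
}}

```text
time_s: 1.1
eef_pos: [0.4464, 0.2362, 0.25]
eef_rot: [-0.0, 0.299, 0.954, -0.0]
wrist_force: [0.5, 0.2, -0.2]
opening: 0.999
grasp_force: 0.0
```

```bash
cat > rel.py <<'E'
from h import *
from scipy.spatial.transform import Rotation as R
import sys
t=np.array([float(v) for v in sys.argv[1:4]])
o=ctrl.get_obs();q=o["eef_rot"];M=R.from_quat([q[1],q[2],q[3],q[0]]).as_matrix()
print("t",o["time_s"],"pos",o["eef_pos"].round(4),"need cm",(M.T@(t-o["eef_pos"])*100).round(2),"yaw_y",np.degrees(np.arctan2(M[1,1],M[0,1])).round(2),"tilt",M[:,2].round(3),"F",o["wrist_force"].round(1),"op",round(o["opening"],3),"g",round(o["grasp_force"],1))
E
python3 rel.py .5454 .1009 .25
```

```text
t 1.1 pos [0.4464 0.2362 0.25  ] need cm [-15.85  -5.47  -0.  ] yaw_y 55.22 tilt [-0. -0. -1.] F [ 0.5  0.2 -0.2] op 0.999 g 0.0
```

Call:
{"method": "send_rows", "body": {
  "dr": [
    [0,0,0],
    [0,0,0],
    [0,0,0],
    [0,0,0],
    [0,0,0],
    [0,0,0],
    [0,0,0],
    [0,0,0]
  ],
  "xyz": [
    [-4,-1.4,0],
    [-8,-2.8,0],
    [-12,-4.2,2],
    [-15,-5.2,4],
    [-15.85,-5.47,6],
    [-15.85,-5.47,8],
    [-15.85,-5.47,9.5],
    [-15.85,-5.47,9.5]
  ],
  "jaw": [100,100,100,100,100,100,100,100]
}}

```text
time_s: 2.1
eef_pos: [0.5439, 0.1025, 0.1539]
eef_rot: [-0.001, 0.298, 0.954, -0.0]
wrist_force: [-0.1, 0.5, 0.5]
opening: 0.996
grasp_force: 0.0
```

```bash
python3 rel.py .5454 .1009 .09; python3 - <<'E'
from h import *
im=ctrl.camera("side");cv2.imwrite("pics/s1.png",cv2.resize(im[120:300,130:350],None,fx=3,fy=3)[...,::-1])
E
```

```text
t 2.1 pos [0.5439 0.1025 0.1539] need cm [-0.23 -0.03  6.39] yaw_y 55.28 tilt [-0.003  0.    -1.   ] F [-0.1  0.5  0.5] op 0.996 g 0.0
```

View pics/s1.png

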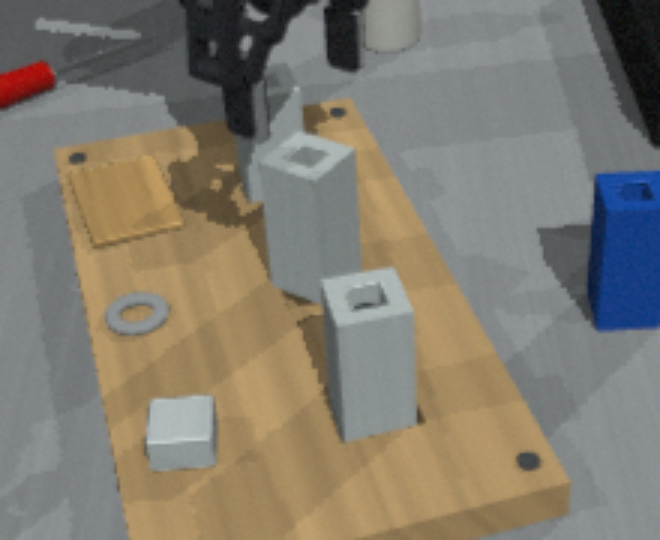

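The fingers straddle the post: the crop shows them above it at about (240,100) and (345,50). Next I descend and then close.

Call:
{"method": "send_rows", "body": {
  "dr": [
    [0,0,0],
    [0,0,0],
    [0,0,0],
    [0,0,0],
    [0,0,0],
    [0,0,0],
    [0,0,0],
    [0,0,0]
  ],
  "xyz": [
    [-0.15,-0.05,0.8],
    [-0.15,-0.05,2.0],
    [-0.15,-0.05,3.2],
    [-0.15,-0.05,4.4],
    [-0.15,-0.05,5.6],
    [-0.15,-0.05,6.5],
    [-0.15,-0.05,6.5],
    [-0.15,-0.05,6.5]
  ],
  "jaw": [100,100,100,100,100,100,100,80]
}}

```text
time_s: 3.15
eef_pos: [0.5463, 0.1011, 0.0906]
eef_rot: [0.0, 0.298, 0.954, 0.0]
wrist_force: [-0.3, -0.8, 0.8]
opening: 0.813
grasp_force: 0.0
```

```bash
python3 rel.py .5454 .1009 .09
```

```text
t 3.15 pos [0.5463 0.1011 0.0906] need cm [ 0.06 -0.06  0.06] yaw_y 55.27 tilt [ 0.001 -0.    -1.   ] F [-0.3 -0.8  0.8] op 0.813 g 0.0
```

Call:
{"method": "send_rows", "body": {
  "dr": [
    [0,0,0],
    [0,0,0],
    [0,0,0],
    [0,0,0],
    [0,0,0],
    [0,0,0],
    [0,0,0],
    [0,0,0]
  ],
  "xyz": [
    [0,0,0],
    [0,0,0],
    [0,0,0],
    [0,0,0],
    [0,0,0],
    [0,0,0],
    [0,0,0],
    [0,0,0]
  ],
  "jaw": [70,60,50,40,30,30,30,30]
}}

```text
time_s: 4.15
eef_pos: [0.5462, 0.1011, 0.0906]
eef_rot: [0.0, 0.298, 0.954, 0.0]
wrist_force: [-1.4, -0.6, 5.8]
opening: 0.461
grasp_force: 60.4
```

```bash
python3 rel.py .5454 .1009 .09
```

```text
t 4.15 pos [0.5462 0.1011 0.0906] need cm [ 0.05 -0.06  0.06] yaw_y 55.27 tilt [ 0.  0. -1.] F [-1.4 -0.6  5.8] op 0.461 g 60.4
```

Gripped: the opening is 39 mm and the grip force 60 N. Next I press lightly in small steps.

Call:
{"method": "send_rows", "body": {
  "dr": [
    [0,0,0],
    [0,0,0],
    [0,0,0],
    [0,0,0],
    [0,0,0],
    [0,0,0],
    [0,0,0],
    [0,0,0]
  ],
  "xyz": [
    [0,0,0.02],
    [0,0,0.04],
    [0,0,0.06],
    [0,0,0.08],
    [0,0,0.1],
    [0,0,0.1],
    [0,0,0.1],
    [0,0,0.1]
  ],
  "jaw": [30,30,30,30,30,30,30,30]
}}

```text
time_s: 5.15
eef_pos: [0.5463, 0.1011, 0.0905]
eef_rot: [0.0, 0.298, 0.954, 0.0]
wrist_force: [-3.7, -0.7, 12.4]
opening: 0.464
grasp_force: 61.3
```

Call:
{"method": "send_rows", "body": {
  "dr": [
    [0,0,0],
    [0,0,0.5],
    [0,0,1.0],
    [0,0,1.5],
    [0,0,2.0],
    [0,0,2.5],
    [0,0,3.0],
    [0,0,3.0]
  ],
  "xyz": [
    [0,0,0.06],
    [0,0,0.06],
    [0,0,0.06],
    [0,0,0.06],
    [0,0,0.06],
    [0,0,0.06],
    [0,0,0.06],
    [0,0,0.06]
  ],
  "jaw": [30,30,30,30,30,30,30,30]
}}

```text
time_s: 6.15
eef_pos: [0.5472, 0.1003, 0.0903]
eef_rot: [0.001, 0.444, 0.896, -0.0]
wrist_force: [-3.4, -4.4, 12.1]
opening: 0.462
grasp_force: 61.4
```

```bash
python3 rel.py .5454 .1009 .09
```

```text
t 6.15 pos [0.5472 0.1003 0.0903] need cm [ 0.16 -0.11  0.03] yaw_y 37.24 tilt [ 0.003 -0.001 -1.   ] F [-3.4 -4.4 12.1] op 0.462 g 61.4
```

Call:
{"method": "send_rows", "body": {
  "dr": [
    [0,0,0.4],
    [0,0,0.8],
    [0,0,1.2],
    [0,0,1.6],
    [0,0,2.0],
    [0,0,2.3],
    [0,0,2.6],
    [0,0,2.6]
  ],
  "xyz": [
    [0,0,0.04],
    [0,0,0.04],
    [0,0,0.04],
    [0,0,0.04],
    [0,0,0.04],
    [0,0,0.04],
    [0,0,0.04],
    [0,0,0.04]
  ],
  "jaw": [30,30,30,30,30,30,30,30]
}}

```text
time_s: 7.15
eef_pos: [0.5451, 0.1011, 0.0872]
eef_rot: [-0.001, 0.562, 0.827, -0.0]
wrist_force: [1.0, 0.0, -3.3]
opening: 0.464
grasp_force: 60.6
```

```bash
python3 rel.py .5454 .1009 .09
```

```text
t 7.15 pos [0.5451 0.1011 0.0872] need cm [-0.03  0.02 -0.28] yaw_y 21.67 tilt [-0.002  0.    -1.   ] F [ 1.   0.  -3.3] op 0.464 g 60.6
```

The post has entered the pocket: z fell 3 mm and the force dropped to the hanging weight. I'll finish squaring it and follow it down.

Call:
{"method": "send_rows", "body": {
  "dr": [
    [0,0,0.3],
    [0,0,0.6],
    [0,0,0.9],
    [0,0,1.2],
    [0,0,1.2],
    [0,0,1.2],
    [0,0,1.2],
    [0,0,1.2]
  ],
  "xyz": [
    [0,0,0.05],
    [0,0,0.1],
    [0,0,0.15],
    [0,0,0.3],
    [0,0,0.5],
    [0,0,0.7],
    [0,0,0.8],
    [0,0,0.8]
  ],
  "jaw": [30,30,30,30,30,30,30,30]
}}

```text
time_s: 8.15
eef_pos: [0.5459, 0.101, 0.0802]
eef_rot: [-0.0, 0.612, 0.791, -0.0]
wrist_force: [0.4, 0.4, -3.9]
opening: 0.464
grasp_force: 60.6
```

```bash
python3 rel.py .5454 .1009 .0765
```

```text
t 8.15 pos [0.5459 0.101  0.0802] need cm [-0.   -0.05  0.37] yaw_y 14.47 tilt [-0.  0. -1.] F [ 0.4  0.4 -3.9] op 0.464 g 60.6
```

Call:
{"method": "send_rows", "body": {
  "dr": [
    [0,0,0],
    [0,0,0],
    [0,0,0],
    [0,0,0],
    [0,0,0],
    [0,0,0],
    [0,0,0],
    [0,0,0]
  ],
  "xyz": [
    [0,0,0.1],
    [0,0,0.2],
    [0,0,0.3],
    [0,0,0.35],
    [0,0,0.4],
    [0,0,0.45],
    [0,0,0.5],
    [0,0,0.5]
  ],
  "jaw": [30,30,30,30,30,30,30,30]
}}

```text
time_s: 9.15
eef_pos: [0.546, 0.101, 0.0766]
eef_rot: [-0.0, 0.612, 0.791, -0.0]
wrist_force: [-6.8, -0.1, 9.3]
opening: 0.458
grasp_force: 62.2
```

The post bottomed out exactly 14.0 mm lower, with contact force. Next I release it and retreat.

Call:
{"method": "send_rows", "body": {
  "dr": [
    [0,0,0],
    [0,0,0],
    [0,0,0],
    [0,0,0],
    [0,0,0],
    [0,0,0],
    [0,0,0],
    [0,0,0]
  ],
  "xyz": [
    [0,0,0],
    [0,0,0],
    [0,0,0],
    [0,0,0],
    [0,0,0],
    [0,0,0],
    [0,0,0],
    [0,0,0]
  ],
  "jaw": [60,75,90,100,100,100,100,100]
}}

```text
time_s: 10.15
eef_pos: [0.546, 0.1011, 0.0753]
eef_rot: [-0.0, 0.612, 0.791, -0.0]
wrist_force: [-0.8, -0.3, -0.3]
opening: 0.995
grasp_force: 0.0
```

Call:
{"method": "send_rows", "body": {
  "dr": [
    [0,0,0],
    [0,0,0],
    [0,0,0],
    [0,0,0],
    [0,0,0],
    [0,0,0],
    [0,0,0],
    [0,0,0]
  ],
  "xyz": [
    [0,0,-1],
    [0,0,-3],
    [0,0,-6],
    [0,0,-9],
    [0,0,-12],
    [0,0,-15],
    [0,0,-17],
    [0,0,-17]
  ],
  "jaw": [100,100,100,100,100,100,100,100]
}}

```text
time_s: 11.15
eef_pos: [0.5472, 0.1011, 0.2478]
eef_rot: [0.002, 0.612, 0.791, 0.001]
wrist_force: [0.3, -0.0, -0.1]
opening: 1.001
grasp_force: 0.0
```

```bash
python3 - <<'E'
from h import *
im=ctrl.camera("side");cv2.imwrite("pics/s2.png",cv2.resize(im[120:300,130:350],None,fx=3,fy=3)[...,::-1])
E
```

```text
(no output)
```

View pics/s2.png

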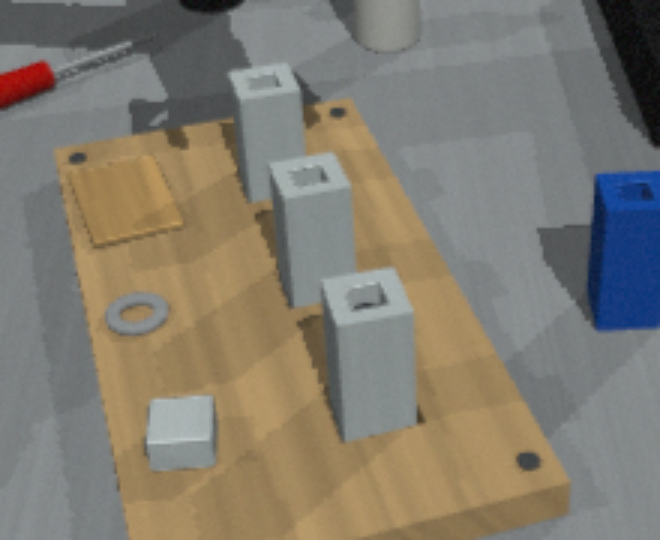

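The crop shows all three posts upright, level and square, with tops at about (265,80), (310,175) and (367,295). The gripper is clear of them.

```bash
python3 -c "
from bench import ctrl
print(ctrl.hand_in())"
```

```text
the job is handed in; nothing more can be done
None
```

The middle post is seated in its pocket and released, the other two posts look unmoved in the final picture, and the job is handed in at about 11 s; no verdict was returned.

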